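Lay the packet down and shut the tea chest

TASK

The lid of the wooden tea chest cannot shut because one paper packet has been left standing on end in it. Push the packet over with the fingertips so that it lies flat along its own compartment, then push the lid down with the fingers until it is fully shut. Do not lift or carry anything, leave the chest where it stands and do not disturb the other things on the worktop.

Things in the scene. Friction and masses are not known exactly. Their poses are not given: they have to be found in the camera images.
- chest: open wooden tea chest, 172 (its x) x 141 (its y) x 60 mm high without lid, walls 8 mm; loose on rubber feet, 1 kg; pushes of 3 N do not shift it. Origin: centre of its underside. x points from the front wall (brass catch plate) to the hinge side, z up. It stands turned, hinge side roughly to the robot's left (yaw 1.35 to 2.05).
- chest_floor (a point): middle of the chest's inner floor, 10 mm above the worktop; rim 50 mm above it. A partition 5 mm thick, 36 mm high along the chest's x axis parts the chest into two compartments, each 156 mm long (x) and 60 mm wide, centred at y = +32 and -32 mm. One (either) holds the standing packet near its front wall, else empty; the other the flat packet.
- lid_hinge (a point): middle of the hinge line, which is parallel to the chest's y axis at chest x = +86 mm, 61 mm above its underside
- chest_lid (a joint): lid angle: 0 = shut, flat on the rim; 1.57 = upright; starts at 1.25 to 1.5, opens to 1.7. Lid: board 174 mm (hinge to free edge) x 145 x 10 mm, its outside 71 mm above the worktop when shut. A stiff friction hinge keeps it at whatever angle it is left: it takes up to 3 N at the free edge to close, does not fall and does not spring back.
- lid_edge (a point): middle of the lid's free edge, on its outer face, 174 mm from the hinge line
- packet: the standing paper packet, 38 (its x) x 51 (its y) x 101 mm (its z), 60 g, on end in the chest, 3 to 12 mm clear of the front wall; top 110 mm above the worktop. Origin: centre of the end it stands on; its x is along the chest's x. Pushed near its top toward the hinge side it tips over its lower edge without sliding and past 21 degrees falls flat by itself.
- packet_mid (a point): middle of the standing packet, 50 mm from its end
- flat_packet: paper packet 41 x 55 x 107 mm already lying flat lengthwise in the other compartment, top 52 mm above the worktop. Origin: centre of its end near the front wall; its z axis points along its length, toward the hinge side.
- flat_mid (a point): middle of the flat packet
- tall_packet: upright paper packet 41 x 53 x 114 mm standing on the worktop beside the chest; it is not part of the job. Origin: centre of its underside.
- mug: cream mug, 78 mm across, 101 mm high, handle to one side. Origin at its underside. Bystander.
- spice_jar: spice jar with red cap, 45 mm across, 106 mm high. Origin: centre of its underside. Bystander.
- espresso_cup: small cup, 60 mm across, 83 mm over its handle, 49 mm high. Origin at its underside. Bystander.
- honey_jar: round jar with a red lid, 61 mm across, 85 mm high. Origin: centre of its underside. Bystander.
- pod: coffee pod, 52 mm across, 46 mm high. Origin: centre of its underside. Bystander.

How it is judged:
On the way:
1. the packet lies flat in its compartment while the lid is still open (angle between packet's own z axis and vertical between 1.45 and 1.69 rad and z of packet_mid in the frame of chest between 0 and 0.04 m and x of packet_mid in the frame of chest between -0.04 and 0.04 m and y of packet_mid in the frame of chest between -0.05 and 0.05 m and value of joint chest_lid above 0.9 rad), for 0.2 s.
At the end, for the whole second after the job is handed in: The lid is shut to within 2 degrees (0.035 rad); both packets lie flat (to within 7 degrees) lengthwise inside the chest; the chest stands level within 40 mm of where it stood; everything is at rest (value of joint chest_lid below 0.035 rad and angle between packet's own z axis and vertical between 1.45 and 1.69 rad and z of packet_mid in the frame of chest between 0 and 0.04 m and x of packet_mid in the frame of chest between -0.04 and 0.04 m and y of packet_mid in the frame of chest between -0.05 and 0.05 m and angle between flat_packet's own z axis and vertical between 1.45 and 1.69 rad and z of flat_mid in the frame of chest between 0 and 0.04 m and x of flat_mid in the frame of chest between -0.04 and 0.04 m and y of flat_mid in the frame of chest between -0.05 and 0.05 m and angle between chest's own z axis and vertical below 0.03 rad and distance of chest from where it was at the start of the episode below 0.04 m and linear speed of each of chest, packet below 0.02 m/s); the robot touches nothing.
It fails at once if the arm or the body of the gripper, not the fingers, pushes the packet or the chest with more than 5 N (contact force between the arm and packet above 5 N or contact force between the arm and chest above 5 N).
It fails at once if the standing packet is lifted: its middle rises more than about 25 mm above its standing height (height (world z) of packet_mid above 0.087 m).
It fails at once if the flat packet is lifted or stood up (height (world z) of flat_mid above 0.055 m).
It fails at once if the chest is lifted, tipped by more than 9 degrees or pushed more than 40 mm (height (world z) of chest above 0.012 m or angle between chest's own z axis and vertical above 0.16 rad or distance of chest from where it was at the start of the episode above 0.04 m).
It fails at once if another thing on the worktop is moved by more than 25 mm or knocked over (distance of any of tall_packet, mug, spice_jar, espresso_cup, honey_jar, pod from where it was at the start of the episode above 0.025 m or angle between any of tall_packet, mug, spice_jar, espresso_cup, honey_jar, pod's own z axis and vertical above 0.25 rad).
It also fails if it takes over 48 s, if anything falls off the work surface, if the arm or the gripper's body presses on something with over 40 N, if the wrist force passes 120 N, or if a joint passes its speed limit or range.

ROBOT

A 6-joint arm with a two-finger parallel gripper is mounted at the origin on a cart in front of the work surface, level with it; the furniture and walls round the work are solid. World frame = base frame: x ahead of the robot, y to its left, z up, the work surface at z = 0. Lengths are in m, angles in rad, forces in N, time in s.
With the tool pointing down it reaches from about 0.275 to 1 m from the base axis. Payload 8.4 kg.
Tool frame: the origin (TCP) lies on the centre line of the jaws, within the pads' length; the fingertips stand 19 mm ahead of it and the grasp point (between the pads) is the TCP (ctrl.tips_ahead is the distance from the TCP to the fingertips, in m); z points along the fingers, y is the line along which they close (so a half turn about z gives the same grasp; the last joint's range is limited). The gripper opens to 85 mm and grips with 20 to 120 N. Pads are 22 mm wide; open, the fingers measure 114 mm over their backs; the gripper's body (76 mm by 85 mm) begins 54 mm behind the grasp point. The pads swing forward as they close: fully open they stand 13 mm farther back than shut.
Start: joints at [-1.167, 0.353, 1.633, -0, 1.155, -0.002], TCP at [0.247, -0.574, 0.25] pointing down, gripper open.
Joint ranges: [-2.63, 2.63], [-0.92, 2.1], [0.06, 2.66], [-1.3, 4.44], [0, 2.69], [-3.02, 3.02]. Speed limits (rad/s): [2.22, 2.22, 2.79, 3.14, 3.14, 3.14].

INTERFACE

Orientations are given as a unit quaternion [x, y, z, w].
In Python, from cell import sensors, eyes, ctrl gives the robot as it stands.
- The arm moves only by the tool send_rows, never from a script. Its argument "motion" is a list of rows, each an object with "dp": the shift along the world's x, y, z in mm, a list of three; "delta_rot": the turn, a rotation vector about the world's x, y, z in degrees, a list of three; "jaw": the opening, from 0 (shut) to 1 (fully open). In form: [{"dp": [tx, ty, tz], "delta_rot": [wx, wy, wz], "jaw": jaw}, ...]. A call has 1 to 10 rows; each row shifts and turns the commanded pose from where the row before left it; what a row does not reach is not made up. A row lasts 1/8 s, in which the tool goes at most 62.5 mm and 10.7 degrees, less where a joint would pass 70% of its speed; a pose out of reach is approached as far as the arm can. A call with a gripper value outside its range is refused whole. The fingers move at their own pace and stop on an object; "grip_force" is the grip in N (left out, the last holds). Time passes only in rows, so rows that do not move let the fingers close. It gives the time, the measured TCP pose, the force, the opening and the grip force at its end, in the units of the state.
- sensors.get_obs(): the state, without advancing time (a new reading comes with each control period).
- eyes.camera(name): name is "side" or "top"; returns the picture (384x512x3 uint8, red, green, blue); there is no depth.
- eyes.get_calibration(name): a dict with "intrinsics" (3x3 intrinsics, pixels), "world_to_cam" (4x4, takes a point from world to camera coordinates). Camera axes: x right, y down, z forward; pixel columns grow to the right and rows downward; lengths in m; the calibration is good to about 2 mm. A picture is of the moment at which its call begins. get_calibration takes no time and is no camera call.
- ctrl.finish_job(): hands the job in; it is judged then, once.
The state is a dict: "t": time; "qpos": joint angles; "dq": joint speeds; "effort": joint torques, N m; "position": TCP position; "tool_rot": TCP orientation; "force": force on the tool from outside, world axes, zero at the start; "wrist_torque": the same for the moment, N m; "gripper_width": opening from 0.0 (shut) to 1.0 (fully open); "finger_force": force on a finger pad.
Only numpy, scipy, OpenCV 4.12 (cv2) and the standard library are available. Lean on these libraries where they do the work, as an engineer would, in place of code of your own. Each camera call takes 0.05 s, during which the arm holds its last target. There are 200 camera calls.

## Working session

There is one attempt and no reset: what is moved stays moved. The work goes in short steps, Python scripts to look and compute and a tool call to move; the robot and the scene stay as the last step left them, time stands still between calls to the robot, and variables do not carry over. Pictures are saved under pics/ and viewed, at most 10 in all, crops included, and the job is handed in when it is done.

Besides the shell and the picture viewer there is one more tool, called after "Call:" as name([rows], argument=value, ...), one row to a line, values as JSON. send_rows: Moves the arm, as the interface text tells. Its arguments: {"type":"object","properties":{"motion":{"type":"array"},"grip_force":{"type":"number"}},"required":["motion"]}

```bash
mkdir -p pics; cat > h.py <<'E'
import numpy as np, cv2
from cell import sensors, eyes, ctrl
def snap(n,f,crop=None,s=1.5):
    im=eyes.camera(n)[:,:,::-1]
    if crop: x0,y0,x1,y1=crop; im=im[y0:y1,x0:x1]
    cv2.imwrite('pics/'+f,cv2.resize(im,None,fx=s,fy=s,interpolation=cv2.INTER_CUBIC))
def proj(n,P):
    c=eyes.get_calibration(n);K=np.array(c['intrinsics']);T=np.array(c['world_to_cam'])
    p=(T[:3,:3]@np.atleast_2d(P).T).T+T[:3,3]; q=(K@p.T).T; return q[:,:2]/q[:,2:]
def atz(n,uv,z):
    c=eyes.get_calibration(n);K=np.array(c['intrinsics']);T=np.array(c['world_to_cam'])
    R=T[:3,:3];o=-R.T@T[:3,3];d=R.T@np.linalg.inv(K)@np.array([uv[0],uv[1],1.])
    return o+d*(z-o[2])/d[2]
E
python3 - <<'E'
from h import *
snap('top','t0.png');snap('side','s0.png')
for n in('top','side'):
    c=eyes.get_calibration(n);T=np.array(c['world_to_cam']);print(n,-T[:3,:3].T@T[:3,3],T[:3,:3].round(2).tolist())
o=sensors.get_obs();print(o['t'],o['position'],o['tool_rot'],o['force'])
E
```

```text
top [ 0.33942326 -0.03886659  1.11171855] [[-0.02, -1.0, -0.02], [-0.98, 0.02, -0.19], [0.19, 0.01, -0.98]]
side [ 0.54042826 -0.97812486  0.84967578] [[1.0, 0.02, 0.01], [0.02, -0.64, -0.77], [-0.0, 0.77, -0.64]]
0.1 [ 0.24651603 -0.57387161  0.24961237] [ 9.79494517e-01  2.01469751e-01 -1.28068271e-04 -6.44083065e-04] [ 0.34757308 -0.80614934  0.56791721]
```

View pics/t0.png

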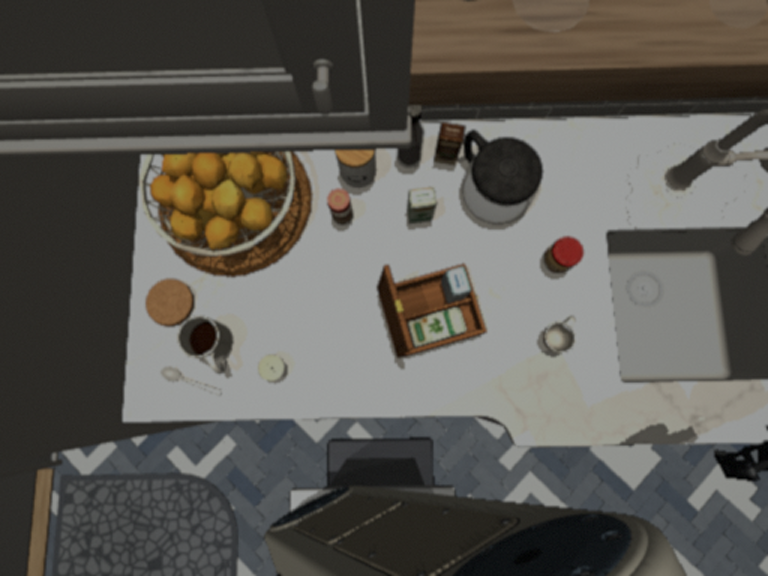

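View pics/s0.png

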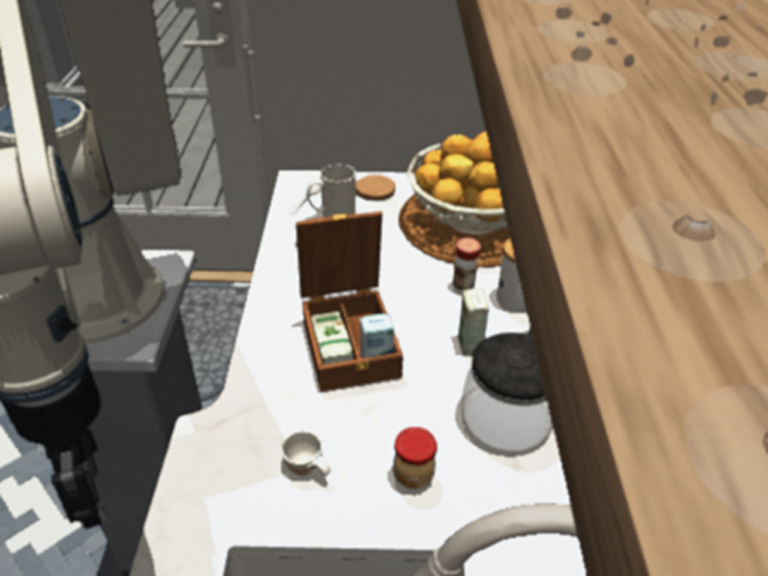

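The top picture shows the chest around (435,310), with its front to the right, the standing packet at (457,283) in the far (+x) compartment, and the lid at the left near (393,310). The tall packet is at (421,205), the honey jar at (564,254) and the cup at (558,338). I'll enlarge the chest.

```bash
python3 - <<'E'
from h import *
snap('top','t1.png',(245,165,335,245),8);snap('side','s1.png',(190,135,280,265),4.6)
E
```

```text
(no output)
```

View pics/t1.png

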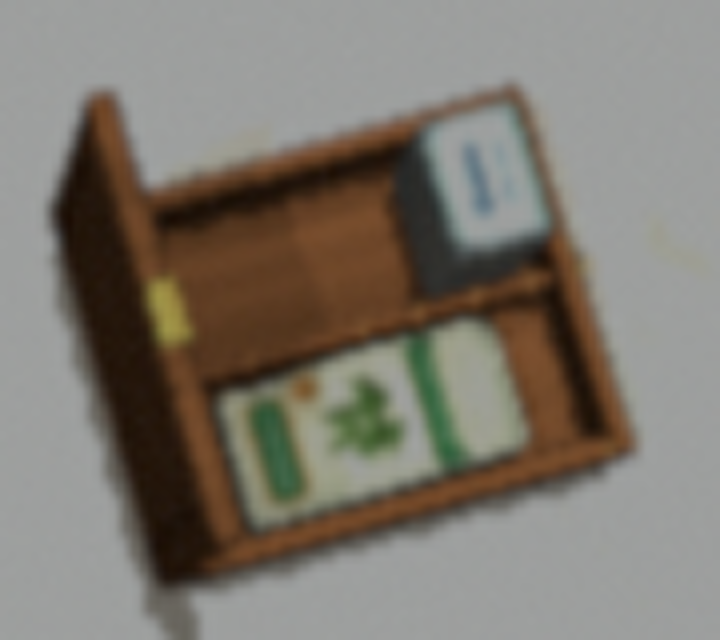

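View pics/s1.png

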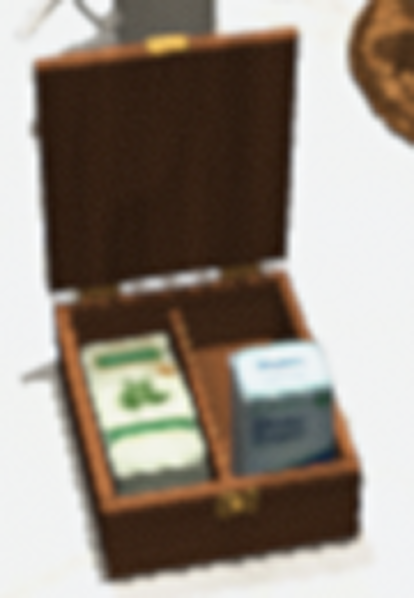

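Top crop: front rim corners at (520,88) and (632,448), packet top corners at (418,125), (517,98), (552,232) and (462,260). Side crop: front rim corners at (105,508) and (358,470), lid free-edge corners at (37,62) and (298,30). I'll fit the chest pose and lid angle.

```bash
cat > fit.py <<'E'
from h import *
from scipy.optimize import least_squares
ft=lambda p:(np.array(p)+.5)/8-.5+[245,165]
fs=lambda p:(np.array(p)+.5)/4.6-.5+[190,135]
def W(q,P):
    c,s=np.cos(q[2]),np.sin(q[2]);P=np.array(P,float)
    return np.c_[q[0]+c*P[:,0]-s*P[:,1],q[1]+s*P[:,0]+c*P[:,1],P[:,2]]
def lid(a,r,y,off): # off: 0 underside, .01 outer
    return [.086-r*np.cos(a)+off*np.sin(a),y,.061+r*np.sin(a)+off*np.cos(a)]
E
python3 - <<'E'
from fit import *
# yaw ~ pi/2 + : chest x -> +y world ; chest +y -> -x world (near). far = -y
rim=[[-.086,-.0705,.06],[-.086,.0705,.06]]
def res(q):
    lc=[lid(q[3],.174,.0725,0),lid(q[3],.174,-.0725,0)]
    return np.r_[(proj('top',W(q,rim))-ft([[520,88],[632,448]])).ravel(),(proj('side',W(q,[rim[1],rim[0]]))-fs([[105,508],[358,470]])).ravel(),(proj('side',W(q,lc))-fs([[37,62],[298,30]])).ravel()]
s=least_squares(res,[.45,0,1.6,1.4]);q=s.x;print(q.round(4),res(q).round(1))
pk=np.array([atz('top',p,.11) for p in ft([[418,125],[517,98],[552,232],[462,260]])]);print(pk.round(3),pk.mean(0))
c,sn=np.cos(q[2]),np.sin(q[2]);print('packet chest',[((a:=p[:2]-q[:2])@[c,sn]).round(3).item() for p in pk],[((a:=p[:2]-q[:2])@[-sn,c]).round(3).item() for p in pk])
print('tall',atz('top',(421/1.5,192/1.5),.114),'honey',atz('top',(565/1.5,250/1.5),.085),'cup',atz('top',(556/1.5,338/1.5),.049))
print('lid edge',W(q,[lid(q[3],.174,0,.01)]),'tip off',ctrl.tips_ahead)
E
```

```text
[ 0.4883 -0.1247  1.8187  1.4833] [ 0.3 -0.7  0.5  0.3 -1.1 -0.2  1.  -1.  -1.  -0.   1.  -0.1]
[[ 0.552 -0.146  0.11 ]
 [ 0.561 -0.181  0.11 ]
 [ 0.513 -0.191  0.11 ]
 [ 0.504 -0.16   0.11 ]] [ 0.53241835 -0.16971948  0.11      ]
packet chest [-0.037, -0.073, -0.071, -0.038] [-0.056, -0.057, -0.008, -0.006]
tall [ 0.7055527  -0.10575171  0.114     ] honey [ 0.59219519 -0.38073018  0.085     ] cup [ 0.42654029 -0.36125482  0.049     ]
lid edge [[ 0.4684764  -0.04643542  0.23520826]] tip off 0.019
```

Call:
send_rows([
  {"dp": [39,39,0],"delta_rot": [0,0,-1],"jaw": 0},
  {"dp": [39,39,0],"delta_rot": [0,0,-1],"jaw": 0},
  {"dp": [39,39,0],"delta_rot": [0,0,-1],"jaw": 0},
  {"dp": [39,39,0],"delta_rot": [0,0,-1],"jaw": 0},
  {"dp": [39,39,0],"delta_rot": [0,0,-1],"jaw": 0},
  {"dp": [39,39,0],"delta_rot": [0,0,-2],"jaw": 0},
  {"dp": [38,39,0],"delta_rot": [0,0,-2],"jaw": 0},
  {"dp": [37,39,0],"delta_rot": [0,0,0],"jaw": 0},
  {"dp": [0,0,-40],"delta_rot": [0,0,0],"jaw": 0},
  {"dp": [0,0,0],"delta_rot": [0,0,0],"jaw": 0},
])

```text
t: 1.45
position: [0.5541, -0.2608, 0.2075]
tool_rot: [0.992, 0.125, -0.003, -0.002]
force: [-0.6, -0.2, 0.3]
gripper_width: 0.001
finger_force: 0.0
```

Call:
send_rows([
  {"dp": [0,0,-40],"delta_rot": [0,0,0],"jaw": 0},
  {"dp": [0,0,-40],"delta_rot": [0,0,0],"jaw": 0},
  {"dp": [0,0,-20],"delta_rot": [0,0,0],"jaw": 0},
  {"dp": [0,0,0],"delta_rot": [0,0,0],"jaw": 0},
])

```text
t: 1.95
position: [0.5551, -0.2626, 0.11]
tool_rot: [0.992, 0.124, -0.001, -0.0]
force: [-0.1, 0.1, 0.6]
gripper_width: 0.003
finger_force: 0.0
```

```bash
python3 - <<'E'
from h import *
snap('side','s2.png',(170,110,330,270),3.7)
o=sensors.get_obs();print(o['position'],o['force'])
p=np.array(o['position']);print((proj('side',[p,p-[0,0,.019]])-[170,110])*3.7)
E
```

```text
[ 0.55594253 -0.26280204  0.11108013] [0.48142015 0.54794854 0.33374771]
[[332.70382097 489.26624349]
 [331.96914018 510.83233698]]
```

View pics/s2.png

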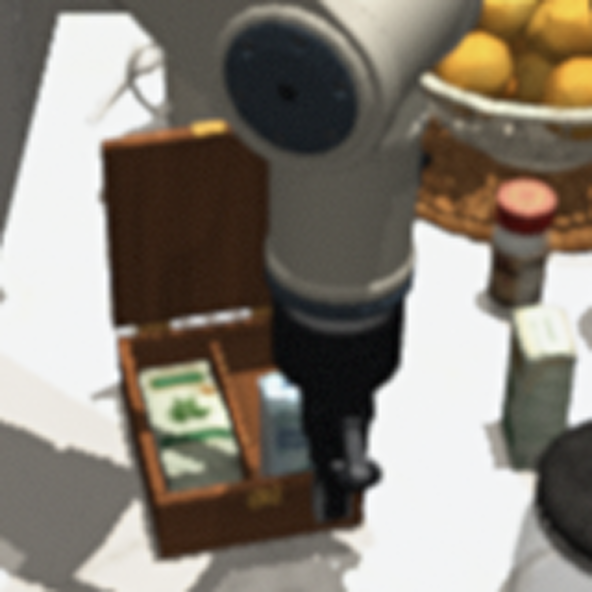

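Call:
send_rows([
  {"dp": [-5,19.4,0],"delta_rot": [0,0,0],"jaw": 0},
  {"dp": [-5,19.4,0],"delta_rot": [0,0,0],"jaw": 0},
  {"dp": [-2,7.8,0],"delta_rot": [0,0,0],"jaw": 0},
  {"dp": [-2,7.8,0],"delta_rot": [0,0,0],"jaw": 0},
  {"dp": [-2,7.8,0],"delta_rot": [0,0,0],"jaw": 0},
  {"dp": [-2,7.8,0],"delta_rot": [0,0,0],"jaw": 0},
  {"dp": [-2,7.8,0],"delta_rot": [0,0,0],"jaw": 0},
  {"dp": [-2,7.8,0],"delta_rot": [0,0,0],"jaw": 0},
  {"dp": [-1,4,0],"delta_rot": [0,0,0],"jaw": 0},
  {"dp": [0,0,0],"delta_rot": [0,0,0],"jaw": 0},
])

```text
t: 3.25
position: [0.5327, -0.1724, 0.1103]
tool_rot: [0.992, 0.124, -0.0, -0.0]
force: [1.0, -0.4, -0.1]
gripper_width: 0.002
finger_force: 0.0
```

Call:
send_rows([
  {"dp": [-2,7.8,0],"delta_rot": [0,0,0],"jaw": 0},
  {"dp": [-1,4,0],"delta_rot": [0,0,0],"jaw": 0},
  {"dp": [0,0,0],"delta_rot": [0,0,0],"jaw": 0},
  {"dp": [0,0,0],"delta_rot": [0,0,0],"jaw": 0},
])

```text
t: 3.75
position: [0.5298, -0.1609, 0.1103]
tool_rot: [0.992, 0.124, 0.0, 0.0]
force: [-0.4, 0.3, -0.2]
gripper_width: -0.006
finger_force: 0.0
```

```bash
python3 - <<'E'
from h import *
snap('side','s3.png',(170,110,330,270),3.7)
o=sensors.get_obs();print(o['t'],o['position'],o['force'])
E
```

```text
3.8 [ 0.52981146 -0.1609306   0.11031581] [-0.07826513 -0.4446579  -0.04084713]
```

View pics/s3.png

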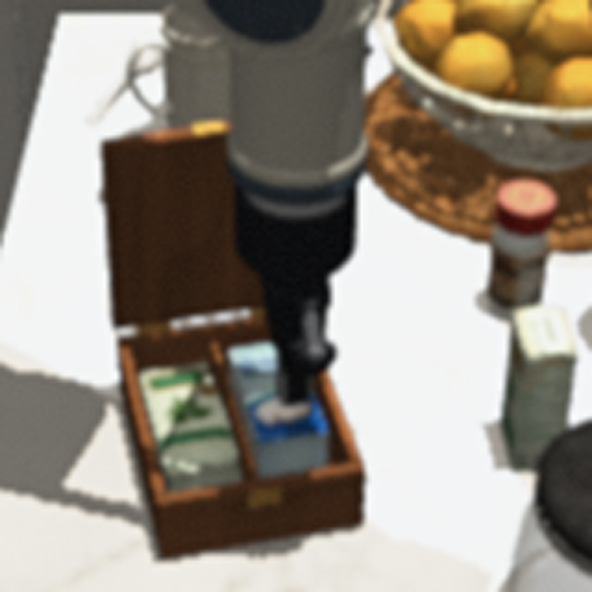

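The side view shows the packet's blue end at (285,420) and its far end at (250,360), so it has tipped. I'll raise the tool and check that it's flat.

Call:
send_rows([
  {"dp": [0,0,50],"delta_rot": [0,0,0],"jaw": 0},
  {"dp": [0,0,50],"delta_rot": [0,0,0],"jaw": 0},
  {"dp": [0,0,50],"delta_rot": [0,0,0],"jaw": 0},
  {"dp": [0,0,50],"delta_rot": [0,0,0],"jaw": 0},
  {"dp": [0,0,0],"delta_rot": [0,0,0],"jaw": 0},
])

```text
t: 4.42
position: [0.5318, -0.1616, 0.3147]
tool_rot: [0.992, 0.124, 0.004, 0.002]
force: [0.4, -0.4, -0.3]
gripper_width: -0.001
finger_force: 0.0
```

```bash
python3 - <<'E'
from h import *
a=eyes.camera('side')[130:270,180:300,::-1];b=eyes.camera('top')[165:245,245:335,::-1]
im=np.hstack([cv2.resize(a,(480,560),interpolation=cv2.INTER_CUBIC),cv2.resize(b,(320,560*0+284),interpolation=cv2.INTER_CUBIC) if 0 else cv2.copyMakeBorder(cv2.resize(b,(315,280),interpolation=cv2.INTER_CUBIC),0,280,0,0,cv2.BORDER_CONSTANT)])
cv2.imwrite('pics/c4.png',im);o=sensors.get_obs();print(o['t'],o['position'])
E
```

```text
4.525 [ 0.5296828  -0.16093904  0.31039735]
```

View pics/c4.png

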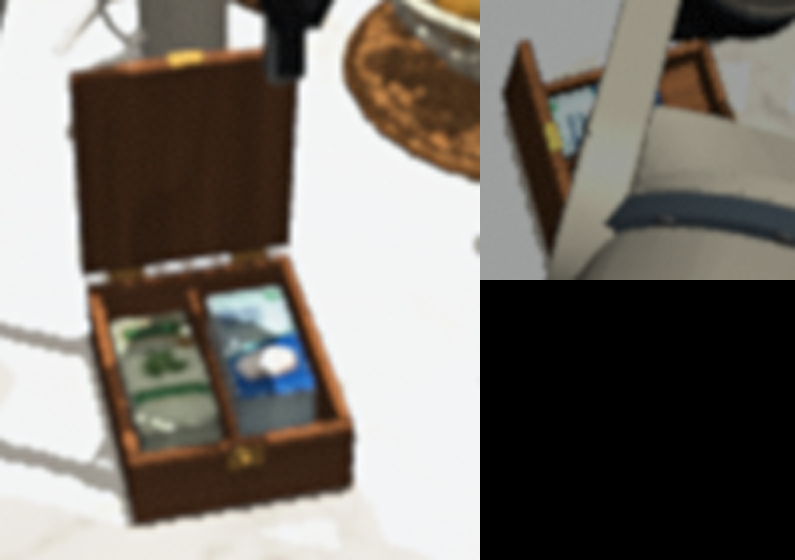

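The packet lies flat in the far compartment (side crop, about (255,340)) and the chest is unmoved. I'll go over the lid to the hinge side.

Call:
send_rows([
  {"dp": [-17,40,0],"delta_rot": [0,0,0],"jaw": 0},
  {"dp": [-17,40,0],"delta_rot": [0,0,0],"jaw": 0},
  {"dp": [-17,40,0],"delta_rot": [0,0,0],"jaw": 0},
  {"dp": [-16,40,0],"delta_rot": [0,0,0],"jaw": 0},
  {"dp": [-16,41,0],"delta_rot": [0,0,0],"jaw": 0},
  {"dp": [0,0,0],"delta_rot": [0,0,0],"jaw": 0},
  {"dp": [0,0,-35],"delta_rot": [0,0,0],"jaw": 0},
  {"dp": [0,0,-30],"delta_rot": [0,0,0],"jaw": 0},
  {"dp": [0,0,0],"delta_rot": [0,0,0],"jaw": 0},
])

```text
t: 5.65
position: [0.4449, 0.0394, 0.2426]
tool_rot: [0.992, 0.124, -0.003, -0.0]
force: [0.3, -0.6, 0.0]
gripper_width: 0.0
finger_force: 0.0
```

```bash
python3 - <<'E'
from fit import *
q=[.4883,-.1247,1.8187]
o=sensors.get_obs();p=np.array(o['position']);print(p,o['force'])
c,s=np.cos(q[2]),np.sin(q[2]);d=p[:2]-q[:2];print('chest',d@[c,s],d@[-s,c])
A=np.r_[1.483,np.linspace(1.40,0,19)]
P=W(q,[np.array(lid(a,.162,0,.01))+[.0145,0,.019] for a in A])
print('first',((P[0]-p)*1000).round(1));print((np.diff(P,axis=0)*1000).round(1).tolist());print(P[-1])
snap('side','s5.png',(170,60,330,240),3.3)
E
```

```text
[0.44491252 0.03940044 0.24263276] [ 0.2557419  -0.58799987  0.02028808]
chest 0.1697297982465475 0.0017953775032793567
first [ 19.8 -70.8  -0.4]
[[3.3, -13.0, -0.9], [3.1, -12.1, -1.9], [3.0, -11.9, -2.8], [3.0, -11.7, -3.8], [2.9, -11.4, -4.7], [2.8, -11.0, -5.6], [2.7, -10.5, -6.5], [2.5, -10.0, -7.3], [2.4, -9.4, -8.1], [2.2, -8.8, -8.8], [2.0, -8.1, -9.5], [1.9, -7.4, -10.1], [1.7, -6.6, -10.6], [1.5, -5.8, -11.1], [1.2, -4.9, -11.6], [1.0, -4.0, -11.9], [0.8, -3.1, -12.2], [0.5, -2.2, -12.4], [0.3, -1.2, -12.6]]
[ 0.50339039 -0.18431988  0.09      ]
```

View pics/s5.png

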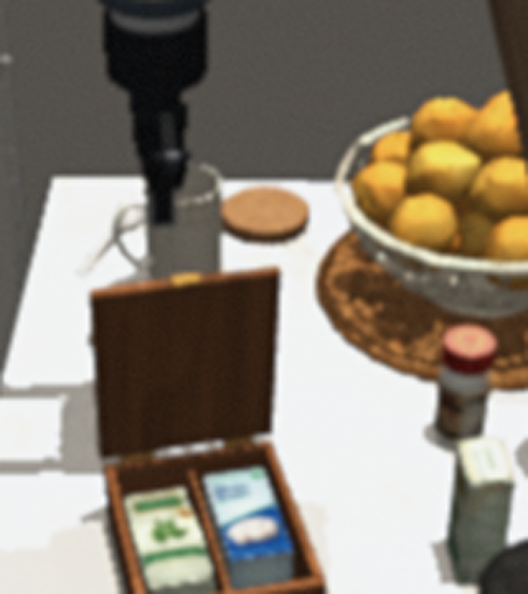

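The finger at (160,215) is behind the lid and centred on the brass catch at (185,278). Next I approach and sweep the lid.

Call:
send_rows([
  {"dp": [5,-18,0],"delta_rot": [0,0,0],"jaw": 0},
  {"dp": [5,-18,0],"delta_rot": [0,0,0],"jaw": 0},
  {"dp": [4,-14,0],"delta_rot": [0,0,0],"jaw": 0},
  {"dp": [3,-11,0],"delta_rot": [0,0,0],"jaw": 0},
  {"dp": [3,-10,0],"delta_rot": [0,0,0],"jaw": 0},
  {"dp": [3,-12,-2],"delta_rot": [0,0,0],"jaw": 0},
  {"dp": [3,-12,-3],"delta_rot": [0,0,0],"jaw": 0},
  {"dp": [3,-12,-4],"delta_rot": [0,0,0],"jaw": 0},
])

```text
t: 6.7
position: [0.4759, -0.0676, 0.236]
tool_rot: [0.992, 0.124, 0.0, -0.0]
force: [-0.7, 0.9, 1.2]
gripper_width: -0.001
finger_force: 0.6
```

```bash
python3 - <<'E'
from h import *
q=[.4883,-.1247,1.8187]
o=sensors.get_obs();p=np.array(o['position']);print(p,o['force'],o['wrist_torque'])
c,s=np.cos(q[2]),np.sin(q[2]);d=p[:2]-q[:2];print('chest',d@[c,s],d@[-s,c])
snap('side','s6.png',(170,60,330,240),3.3)
E
```

```text
[ 0.47590799 -0.0675634   0.23602862] [-0.66991856  0.91708307  1.16172199] [ 0.08516027 -0.01723756  0.07286172]
chest 0.05843052579923209 -0.002006561758691046
```

View pics/s6.png

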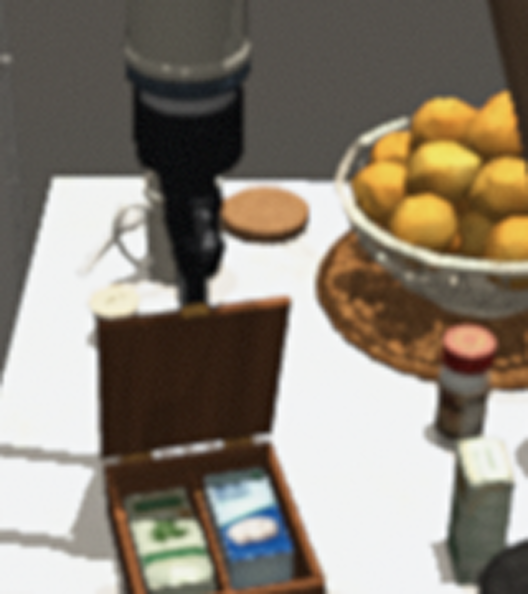

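The lid is moving, with its free edge now at (195,312) and only light force. I'll continue along the arc.

Call:
send_rows([
  {"dp": [3,-11.7,-4],"delta_rot": [0,0,0],"jaw": 0},
  {"dp": [3,-11.4,-5],"delta_rot": [0,0,0],"jaw": 0},
  {"dp": [2.8,-11,-5.6],"delta_rot": [0,0,0],"jaw": 0},
  {"dp": [2.7,-10.5,-6.5],"delta_rot": [0,0,0],"jaw": 0},
  {"dp": [2.5,-10,-7.3],"delta_rot": [0,0,0],"jaw": 0},
  {"dp": [2.4,-9.4,-8.1],"delta_rot": [0,0,0],"jaw": 0},
  {"dp": [2.2,-8.8,-8.8],"delta_rot": [0,0,0],"jaw": 0},
  {"dp": [2,-8.1,-9.5],"delta_rot": [0,0,0],"jaw": 0},
])

```text
t: 7.75
position: [0.4964, -0.1483, 0.1808]
tool_rot: [0.992, 0.124, -0.0, 0.0]
force: [0.8, -0.1, -0.1]
gripper_width: -0.001
finger_force: 0.4
```

Call:
send_rows([
  {"dp": [1.9,-7.4,-10.1],"delta_rot": [0,0,0],"jaw": 0},
  {"dp": [1.7,-6.6,-10.6],"delta_rot": [0,0,0],"jaw": 0},
  {"dp": [1.5,-5.8,-11.1],"delta_rot": [0,0,0],"jaw": 0},
  {"dp": [1.2,-5,-11.6],"delta_rot": [0,0,0],"jaw": 0},
  {"dp": [1,-4,-11.9],"delta_rot": [0,0,0],"jaw": 0},
  {"dp": [0.8,-3,-12.2],"delta_rot": [0,0,0],"jaw": 0},
  {"dp": [0,0,0],"delta_rot": [0,0,0],"jaw": 0},
])

```text
t: 8.62
position: [0.5036, -0.1794, 0.1127]
tool_rot: [0.992, 0.124, -0.001, -0.001]
force: [0.3, -0.5, -0.9]
gripper_width: -0.003
finger_force: 0.0
```

Call:
send_rows([
  {"dp": [0.5,-2,-10],"delta_rot": [0,0,0],"jaw": 0},
  {"dp": [0,-1,-7],"delta_rot": [0,0,0],"jaw": 0},
  {"dp": [0,0,-4],"delta_rot": [0,0,0],"jaw": 0},
  {"dp": [0,0,-2],"delta_rot": [0,0,0],"jaw": 0},
  {"dp": [0,0,0],"delta_rot": [0,0,0],"jaw": 0},
])

```text
t: 9.25
position: [0.5048, -0.1824, 0.0909]
tool_rot: [0.992, 0.124, -0.0, -0.0]
force: [0.1, -0.1, 0.1]
gripper_width: 0.003
finger_force: 0.0
```

Call:
send_rows([
  {"dp": [0,0,-2],"delta_rot": [0,0,0],"jaw": 0},
  {"dp": [0,0,0],"delta_rot": [0,0,0],"jaw": 0},
])

```text
t: 9.5
position: [0.5051, -0.1826, 0.0899]
tool_rot: [0.992, 0.124, 0.0, 0.0]
force: [-2.1, 0.9, 11.0]
gripper_width: 0.003
finger_force: 5.4
```

Call:
send_rows([
  {"dp": [0,0,-2],"delta_rot": [0,0,0],"jaw": 0},
  {"dp": [0,0,0],"delta_rot": [0,0,0],"jaw": 0},
])

```text
t: 9.75
position: [0.5053, -0.1826, 0.0896]
tool_rot: [0.992, 0.124, 0.0, 0.0]
force: [-8.8, 3.2, 32.6]
gripper_width: 0.001
finger_force: 16.2
```

The lid is against a hard stop with the tip at 70.6 mm, where 71 mm is shut. I'll back off and check.

Call:
send_rows([
  {"dp": [0,0,10],"delta_rot": [0,0,0],"jaw": 0},
  {"dp": [0,0,40],"delta_rot": [0,0,0],"jaw": 0},
  {"dp": [0,0,50],"delta_rot": [0,0,0],"jaw": 0},
  {"dp": [0,0,50],"delta_rot": [0,0,0],"jaw": 0},
  {"dp": [0,0,50],"delta_rot": [0,0,0],"jaw": 0},
  {"dp": [0,0,0],"delta_rot": [0,0,0],"jaw": 0},
  {"dp": [0,0,0],"delta_rot": [0,0,0],"jaw": 0},
])

```text
t: 10.62
position: [0.5046, -0.1824, 0.2866]
tool_rot: [0.992, 0.124, -0.0, -0.0]
force: [0.3, 0.4, -0.3]
gripper_width: -0.001
finger_force: 0.0
```

```bash
python3 - <<'E'
from h import *
snap('side','s7.png',(170,90,330,270),3.3)
o=sensors.get_obs();print(o['t'],o['position'],o['force'])
E
```

```text
10.675 [ 0.50425171 -0.18228357  0.28591065] [ 0.15343492 -0.42262797 -0.30267117]
```

View pics/s7.png

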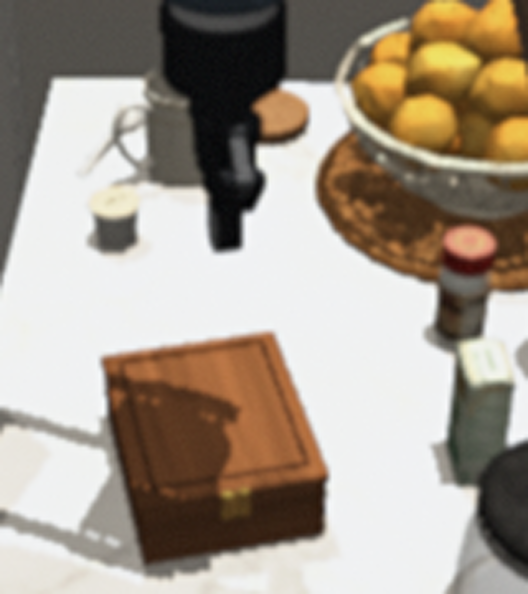

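The picture shows the lid flush on the rim from (105,355) to (325,475), the brass catch lined up at (235,500), and the nearby things where they stood.

```bash
python3 -c "
from cell import ctrl
print(ctrl.finish_job())"
```

```text
the job is handed in; nothing more can be done
None
```

The packet was tipped flat into its compartment, the lid is pushed fully shut, and the job is handed in (about 11 s used); no verdict was returned.

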